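# Catalogue photographs of jar lids on the pantry photo stand

## Task

Pull the photo tray by its knob until the centre of the round jar lid is right under the fixed pointer and let it stand there for about a second for its close-up, then do the same with the square lid and leave the tray there. Then, for the overview picture, squeeze the button in the side of the camera mast's head, pull the head up past the first stop to the second stop at the top of its travel, and finish while still holding it up there. Leave the jars, bottle, can, box and mug where they stand.

Things in the scene. Friction and masses are not known exactly. Their poses are not given: they have to be found in the camera images.
- stand: Grey photo stand, fixed plate 290 x 300 x 14 mm with a tray on two crossed slides and a fixed pointer. Origin: on the table straight below the pointer tip; x towards the pointer's post (away from the robot at yaw 0), y left, z up. Plate: x -130 to 160, y -150 to 150 mm. Post 22 x 40 mm at x = 138, 98 mm high; it carries a level arm 14 mm wide, x -5 to 145, z 86 to 98 mm.
- pointer_tip (a point): Tip of the pointer, a small dark cone pointing down, at x = y = 0, z = 56 mm of the stand, 8 mm above the lids.
- slide_x (a joint): Position of the tray along the stand's x axis, m, -0.035 to 0.035, grows towards the post. About 1 N of friction; stays where it is left.
- slide_y (a joint): Position of the tray along the stand's y axis (to the left), m, -0.06 to 0.06, about 1 N of friction, stays where it is left. The two slides move independently, so the tray can be pulled in any horizontal direction; it does not turn.
- tray_knob (a point): Grip point of the tray's wooden knob, an upright post of 18 mm diameter on the tray's edge nearest the robot, plain above z = 50 mm (below it a 26 mm foot). The point is at z = 78 mm, the knob's top at 95 mm, the tray's surface at 40 mm. Tray: white plastic board 165 x 170 x 12 mm, x -105 to 60 mm and y -85 to 85 mm about its middle; knob at x = -85, y = 0.
- round_lid (a point): Centre of the top of the round wooden jar lid, 64 mm diameter, fixed on the tray's left half with a small dark dot in its middle. Top at z = 48 mm. It lies 99 mm in +x and 45 mm in +y of the knob (stand axes).
- square_lid (a point): Centre of the top of the square wooden jar lid, 48 x 48 mm, fixed on the tray's right half with a small dark dot in its middle. Top at z = 48 mm. It lies 75 mm in +x and 45 mm in -y of the knob (stand axes).
- mast: Camera mast fixed to the table: black round foot 116 mm diameter, 18 mm high, aluminium tube 28 mm diameter with a 33 mm collar, top at z = 160 mm, and a sliding head on it (part of this body). Origin: centre of the foot's underside. x axis: to the side with the button; y axis: where the camera looks; z up.
- mast_head (a joint): Height of the sliding head, m: 0 fully down as at the start, first stop 0.06, second stop 0.12 (end of travel). A catch blocks it after 4 mm, and again at the first stop, unless the button is kept pressed. Lifting takes about 4 N; the head does not stay at the second stop by itself: let go, it sinks (to the first stop, if the catch engages there).
- mast_grip (a point): Middle of the head at button height, on the mast's axis; z = 188 mm with the head down. Head: block 34 mm along x, 30 along y, 24 mm below to 22 above this point. Camera on the +y side, 46 mm wide, 30 to 68 mm off the axis, top 21 mm above the point. Grip here with fingers closing along mast x: one on the button, one on the flat face across from it; 43 mm across, 37 with the button in.
- button_face (a point): Middle of the outer face of the round grey button (20 mm diameter) in the head's +x side, 26 mm from the axis, standing 9 mm out of the head.
- mast_button (a joint): How far the button is pressed towards the mast's axis, m, 0 to 0.006 (fully in; the catch is free from 0.004 on); it takes about 2.5 N to start and 7 N to press fully. It springs back.
- spice_jar_a: Bystander: small spice jar, 48 mm diameter, 85 mm high, left of the stand. Origin: centre of its underside.
- spice_jar_b: Bystander: small spice jar, 48 mm diameter, 85 mm high, right of the mast. Origin: centre of its underside.
- preserve_jar: Bystander: preserve jar, 64 mm diameter, 100 mm high, beyond the mast. Origin: centre of its underside.
- sauce_bottle: Bystander: sauce bottle, 56 mm diameter, 170 mm high, left of the stand. Origin: centre of its underside.
- cracker_box: Bystander: carton 50 x 100 x 90 mm high, at the left. Origin: centre of its underside.
- mug: Bystander: white mug, 76 mm diameter, 85 mm high, at the right. Origin: centre of its underside.
- bean_can: Bystander: steel can, 72 mm diameter, 100 mm high, on the robot's side of the mast. Origin: centre of its underside.

How it is judged:
By the outcome, as a careful person would: the job done as asked, in the order asked, and still so for the second after the job is handed in, while the arm keeps its last pose, push and grip.
It also fails if it takes over 67 s, if anything falls off the work surface, if the arm or the gripper's body presses on something with over 40 N, if the wrist force passes 120 N, or if a joint passes its speed limit or range.

## Robot

A 7-joint arm with a two-finger parallel gripper is mounted at the origin on the work surface. World frame = base frame: x ahead of the robot, y to its left, z up, the work surface at z = 0. Lengths are in m, angles in rad, forces in N, time in s.
With the tool pointing down it reaches from about 0.425 to 1.025 m from the base axis. Payload 3.6 kg.
Tool frame: the origin (TCP) lies on the centre line of the jaws, within the pads' length; the fingertips stand 17 mm ahead of it and the grasp point (between the pads) lies 2 mm behind it; z points along the fingers, y is the line along which they close (so a half turn about z gives the same grasp; the last joint's range is limited). The gripper opens to 85 mm and grips with 20 to 120 N. Pads are 22 mm wide; open, the fingers measure 114 mm over their backs; the gripper's body (76 mm by 85 mm) begins 54 mm behind the grasp point. The pads swing forward as they close: fully open they stand 13 mm farther back than shut.
Start: joints at [1.135, 0.591, 0.048, 1.609, -0.033, 0.943, -0.034], TCP at [0.243, -0.683, 0.248] pointing down, gripper open.
Joint ranges: [-2.69, 2.69], [-0.47, 2.24], [-1.27, 1.36], [0.19, 2.51], [-1.53, 4.68], [0.08, 2.07], [-3.09, 3.09]. Speed limits (rad/s): [2.57, 2.57, 3.14, 3.14, 3.14, 3.14, 3.14].

## Interface

Orientations are given as a rotation vector (axis times angle).
In Python, from bench import arm, camrig, job, telemetry gives the robot as it stands (arm), with the cameras (camrig), the job (job) and the readings (telemetry).
- The arm moves only by the shell command python3 jog.py 'ROWS' [FORCE]. ROWS is rows parted by semicolons, their numbers by spaces, 1 to 10 of them, each of 7 numbers: a rotation vector rx, ry, rz in rad, then dx, dy, dz in m, then the finger opening in m; each row is the pose to reach, as a shift and turn from the pose commanded when the command began, along the tool's axes at that moment; what a row does not reach only later rows make up. A row lasts 1/10 s, in which the tool goes at most 0.05 m and 0.15 rad, less where a joint would pass 70% of its speed; a pose out of reach is approached as far as the arm can. The fingers move at their own pace and stop on an object; FORCE is the grip in N (left out, the last holds). Time passes only in rows, so rows that do not move let the fingers close. It prints the time, the measured TCP pose, the force, the opening and the grip force at its end.
- telemetry.observe(): the state, without advancing time (a new reading comes with each control period).
- camrig.snapshot(name): name is "scene" or "top"; returns (picture, depth): 420x560x3 uint8, red, green, blue; 420x560 float32, m along the optical axis (not along the pixel's ray), 0 where there is no reading.
- camrig.camera_params(name): a dict with "intrinsics" (3x3 intrinsics, pixels), "k1" (the pictures are not rectified: a ray, as slopes to the right and down, at radius r is drawn at 1 + k1 r^2 times it, then the intrinsics apply), "eye" and "orientation" of the camera in the world. Camera axes: x right, y up, looking along -z (the intrinsics and any distortion apply to the point x, -y, -z); pixel columns grow to the right and rows downward; lengths in m; the calibration is good to about 2 mm. A picture is of the moment at which its call begins. camera_params takes no time and is no camera call.
- job.sign_off(): hands the job in; it is judged then, once.
The state is a dict: "t": time; "joints": joint angles; "joint_velocities": joint speeds; "effort": joint torques, N m; "eef_pos": TCP position; "ee_rot": TCP orientation; "contact_force": force on the tool from outside, world axes, zero at the start; "ft_torque": the same for the moment, N m; "gripper_width": finger opening in m; "grip_force": force on a finger pad.
Only numpy, scipy, OpenCV 4.12 (cv2) and the standard library are available. Lean on these libraries where they do the work, as an engineer would, in place of code of your own. Each camera call takes 0.05 s, during which the arm holds its last target. There are 200 camera calls.

## Working session

There is one attempt and no reset: what is moved stays moved. The work goes in short steps, Python scripts to look and compute and a shell command to move; the robot and the scene stay as the last step left them, time stands still between calls to the robot, and variables do not carry over. Pictures are saved under pics/ and viewed, at most 12 in all, crops included, and the job is handed in when it is done.

```bash
ls; mkdir -p pics
python3 - <<'E'
from bench import arm, camrig, job, telemetry
import cv2,numpy as np
for n in("scene","top"):
    p,d=camrig.snapshot(n); cv2.imwrite(f"pics/{n}0.png",p[:,:,::-1]); np.savez(f"/tmp/{n}0.npz",p=p,d=d)
    print(n,camrig.camera_params(n), (d>0).mean())
s=telemetry.observe();print(s['t'],s['eef_pos'],s['ee_rot'],s['gripper_width'])
E
```

```text
bench.py
jog.py
pics
scene {'intrinsics': array([[472.90200833,   0.        , 285.12691836],
       [  0.        , 472.90200833, 212.45971202],
       [  0.        ,   0.        ,   1.        ]]), 'k1': -0.11743676807913096, 'eye': array([1.3656173 , 0.77241207, 1.40748881]), 'orientation': array([0.382707  , 0.857443  , 2.22514851])} 0.9859948979591837
top {'intrinsics': array([[385.22053064,   0.        , 282.65808746],
       [  0.        , 385.22053064, 207.61231924],
       [  0.        ,   0.        ,   1.        ]]), 'k1': -0.005216528206229368, 'eye': array([ 0.36435543, -0.01976673,  1.19971609]), 'orientation': array([ 0.13822566, -0.11350049, -1.55279112])} 0.9959651360544217
0.1 [ 0.24277263 -0.68236689  0.24723487] [-3.09381754e+00 -5.34112266e-01  7.02528043e-04] 0.08503952504587496
```

View pics/scene0.png

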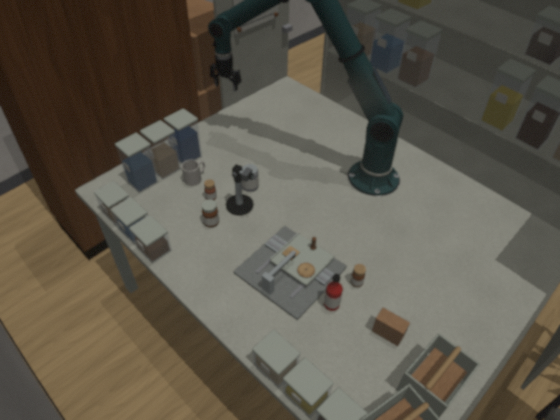

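View pics/top0.png

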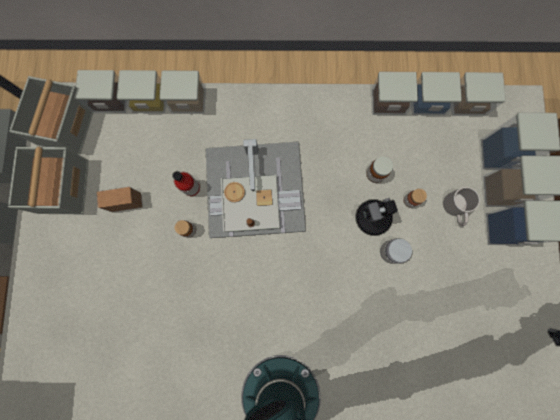

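The scene view shows the stand near (290,270), the knob at (313,242) and the mast at (238,190). The top view has the knob at (250,222), the round lid at (235,191), the square lid at (265,198) and the mast at (375,215). Next I'll enlarge both areas.

```bash
cat > h.py <<'E'
import numpy as np,cv2
from bench import arm, camrig, job, telemetry
from scipy.spatial.transform import Rotation as R
def ray(n,px):
    c=camrig.camera_params(n)
    q=cv2.undistortPoints(np.array(px,float).reshape(-1,1,2),c['intrinsics'],np.array([c['k1'],0,0,0.]))[:,0]
    d=np.c_[q[:,0],-q[:,1],-np.ones(len(q))]
    return c['eye'],R.from_rotvec(c['orientation']).apply(d)   # d scaled: depth 1
def onz(n,px,z):
    e,d=ray(n,px); return e+d*((z-e[2])/d[:,2])[:,None]
def cloud(n,depth):
    v,u=np.mgrid[:420,:560]
    e,d=ray(n,np.c_[u.ravel(),v.ravel()])
    return (e+d*depth.ravel()[:,None]).reshape(420,560,3)
def tri(pa,pb,na="scene",nb="top"):
    e1,d1=ray(na,pa);e2,d2=ray(nb,pb);d1=d1[0];d2=d2[0]
    s=np.linalg.lstsq(np.c_[d1,-d2],e2-e1,rcond=None)[0]
    a=e1+s[0]*d1;b=e2+s[1]*d2
    return (a+b)/2,np.linalg.norm(a-b)
E
python3 - <<'E'
import cv2,numpy as np
from h import *
P={}
for n in("scene","top"):
    f=np.load(f"/tmp/{n}0.npz");P[n]=f['p'][:,:,::-1]
    c=cloud(n,f['d']);np.save(f"/tmp/{n}c.npy",c)
a=P["top"][130:250,200:320];b=P["top"][150:270,340:460];c=P["scene"][215:320,225:365];d=P["scene"][140:245,170:310]
g=lambda i,w,h:cv2.resize(i,(w,h),interpolation=cv2.INTER_CUBIC)
im=np.vstack([np.hstack([g(a,400,300),g(b,400,300)]),np.hstack([g(c,400,300),g(d,400,300)])])
im=np.clip(im*1.3,0,255).astype(np.uint8)
cv2.imwrite("pics/crop0.png",im)
E
```

```text
(no output)
```

View pics/crop0.png

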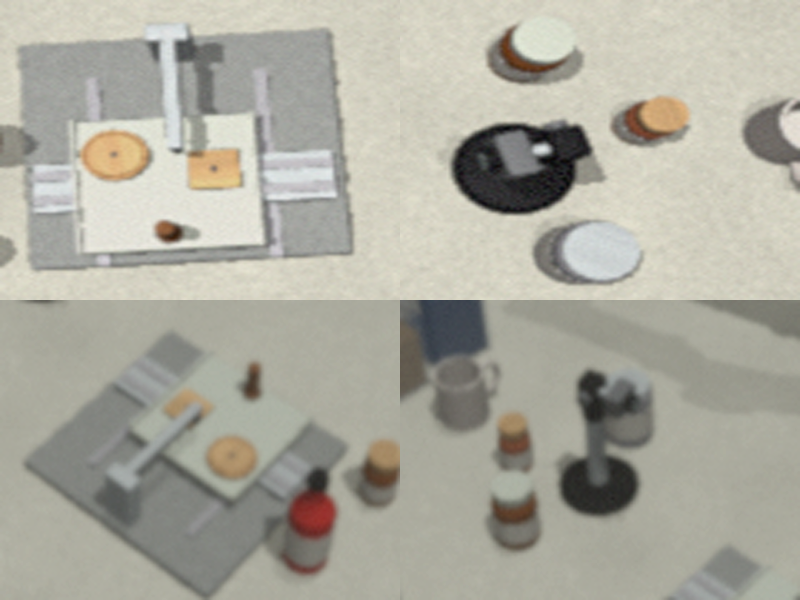

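The enlarged crops show the dots, pointer arm, lids and knob clearly. The mast's camera looks towards image right in the top view, roughly world -y. Next, the numeric poses.

Run:
```python
from h import *
f=np.load("/tmp/top0.npz");p=f['p'];c=np.load("/tmp/topc.npy")
np.set_printoptions(precision=4,suppress=True)
print("table z",c[300,150],c[120,330])
hsv=cv2.cvtColor(p,cv2.COLOR_RGB2HSV)
print("cols plate",p[150,215],p[225,295],"table",p[135,260],p[250,215])
# plate
m=np.zeros((420,560),np.uint8)
g=p.astype(int);m[130:250,200:312]=((g.max(2)<150)&(g.max(2)-g.min(2)<25))[130:250,200:312]
m=cv2.morphologyEx(m,cv2.MORPH_OPEN,np.ones((3,3)))
n,l,s,_=cv2.connectedComponentsWithStats(m);k=1+s[1:,4].argmax();m=(l==k).astype(np.uint8)
cn=max(cv2.findContours(m,0,1)[0],key=cv2.contourArea);hull=cv2.convexHull(cn)[:,0]
w=onz("top",hull,.014)[:,:2]
r=cv2.minAreaRect(w.astype(np.float32));print("plate",r);B=cv2.boxPoints(r);print(B)
# orange lids
o=((hsv[...,0]<22)&(hsv[...,1]>90)).astype(np.uint8)
n,l,s,ce=cv2.connectedComponentsWithStats(o)
for i in range(1,n):
    x,y,ww,hh,a=s[i]
    if a>15 and 200<ce[i][0]<312 and 130<ce[i][1]<250:
        print("orange",s[i],ce[i],onz("top",[ce[i]],.048)[0],"med depth pt",np.median(c[l==i],0))
# heights near mast & knob
for nm in("top","scene"):
    c=np.load(f"/tmp/{nm}c.npy")
    for lab,x0,x1,y0,y1,z0 in(("mast",.35,.75,-.5,-.15,.11),("knob",.3,.62,-.05,.15,.065)):
        q=c.reshape(-1,3);k=(q[:,0]>x0)&(q[:,0]<x1)&(q[:,1]>y0)&(q[:,1]<y1)&(q[:,2]>z0)&(q[:,2]<.5)
        print(nm,lab,k.sum(),q[k].mean(0),q[k].min(0),q[k].max(0))
```

```text
table z [0.2674 0.4013 0.0007] [ 0.8512 -0.1497 -0.0006]
cols plate [121 123 118] [122 121 119] table [168 167 154] [167 165 152]
plate ((0.6188327670097351, 0.05099760740995407), (0.29428207874298096, 0.22765736281871796), 4.764311790466309)
[[ 0.4627  0.1522]
 [ 0.4817 -0.0747]
 [ 0.7749 -0.0502]
 [ 0.756   0.1767]]
orange [224 183  20  19 289] [234.0588 191.8062] [0.5978 0.1491 0.048 ] med depth pt [0.5971 0.1485 0.0498]
orange [257 190  15  15 188] [263.75   197.0904] [0.5825 0.058  0.048 ] med depth pt [0.5821 0.0572 0.0495]
orange [247 219   7   7  38] [250.     222.1053] [0.5053 0.0977 0.048 ] med depth pt [0.5001 0.0935 0.0929]
top mast 505 [ 0.5236 -0.2561  0.2042] [ 0.4951 -0.2995  0.1145] [ 0.5558 -0.2138  0.217 ]
top knob 85 [0.5577 0.0926 0.0949] [0.4952 0.0836 0.0709] [0.6199 0.1044 0.1035]
scene mast 332 [ 0.5326 -0.2538  0.1862] [ 0.4967 -0.2946  0.1105] [ 0.5597 -0.2102  0.2191]
scene knob 74 [0.5548 0.1005 0.0891] [0.4957 0.0854 0.0673] [0.6195 0.1118 0.1045]
```

Run:
```python
from h import *
np.set_printoptions(precision=4,suppress=True)
for nm in("top","scene"):
    p=np.load(f"/tmp/{nm}0.npz")['p'].astype(int);c=np.load(f"/tmp/{nm}c.npy");
    sel=(c[...,0]>.44)&(c[...,0]<.82)&(c[...,1]>-.12)&(c[...,1]<.28)
    # plate: all points with 7mm<z<22mm
    k=sel&(c[...,2]>.008)&(c[...,2]<.021)
    k=cv2.morphologyEx(k.astype(np.uint8),cv2.MORPH_OPEN,np.ones((3,3)))
    n,l,s,_=cv2.connectedComponentsWithStats(k)
    k=(l==1+s[1:,4].argmax())|0
    kk=np.zeros_like(k,dtype=np.uint8)
    for i in range(1,n):
        if s[i,4]>60: kk[l==i]=1
    v,u=np.nonzero(kk);w=onz(nm,np.c_[u,v],.014)[:,:2].astype(np.float32)
    r=cv2.minAreaRect(w);print(nm,"plate",r)
    # arm
    a=sel&(c[...,2]>.088)&(c[...,2]<.112)&(c[...,0]>.56)
    q=c[a];print(" arm n",len(q),"z",np.median(q[:,2]))
    v,u=np.nonzero(a);w=onz(nm,np.c_[u,v],.098)[:,:2]
    for yaw in(4.,4.5,5,5.5):
        t=np.deg2rad(yaw);ex=np.array([np.cos(t),np.sin(t)]);ey=np.array([-ex[1],ex[0]])
        X=w@ex;Y=w@ey;nb=X<X.min()+.13
        sl=np.polyfit(X[nb],Y[nb],1)[0]
        x0=X.min();x1=X.max();ym=(Y[nb].min()+Y[nb].max())/2
        print(" yaw",yaw,"slope",np.rad2deg(sl),"X",x0,x1,"wid",Y[nb].max()-Y[nb].min(),"tip",ex*(x0+.005)+ey*np.median(Y[nb]),"from far",ex*(x1-.149)+ey*np.median(Y[nb]))
# lid dots
    g=cv2.cvtColor(p.astype(np.uint8),cv2.COLOR_RGB2GRAY);h=cv2.cvtColor(p.astype(np.uint8),cv2.COLOR_RGB2HSV)
    o=((h[...,0]<24)&(h[...,1]>75)&(h[...,2]>110)).astype(np.uint8)&sel
    n,l,s,ce=cv2.connectedComponentsWithStats(o.astype(np.uint8))
    for i in range(1,n):
        if s[i,4]>40:
            m=(l==i).astype(np.uint8);cn=max(cv2.findContours(m,0,1)[0],key=cv2.contourArea)
            mm=cv2.moments(cv2.convexHull(cn));ctr=[mm['m10']/mm['m00'],mm['m01']/mm['m00']]
            f=np.zeros_like(m);cv2.fillConvexPoly(f,cv2.convexHull(cn),1)
            f=cv2.erode(f,np.ones((5,5)));wt=np.where(f>0,np.clip(np.median(g[f>0])-12-g,0,None),0.).astype(float)
            v,u=np.mgrid[:420,:560];dot=[(wt*u).sum()/max(wt.sum(),1e-6),(wt*v).sum()/max(wt.sum(),1e-6)]
            print(" lid",s[i,4],ctr,onz(nm,[ctr],.048)[0,:2],"dot",dot,onz(nm,[dot],.048)[0,:2],"z",np.median(c[l==i][:,2]))
    # knob top
    a=sel&(c[...,2]>.065)&(c[...,0]<.54)
    v,u=np.nonzero(a);print(" knob pts",len(u),c[a].mean(0), "z max",c[a][:,2].max(),"top pts xy",c[a][c[a][:,2]>.09].mean(0))
    # mast head by slices
    a=(c[...,0]>.4)&(c[...,0]<.65)&(c[...,1]>-.4)&(c[...,1]<-.15)&(c[...,2]>.15)
    v,u=np.nonzero(a)
    print(" head");
    for vv in range(v.min(),v.max()+1): 
        for uu in range(u.min(),u.max()+1):
            pass
    np.savetxt(f"/tmp/{nm}z.txt",c[v.min():v.max()+1,u.min():u.max()+1,2]*1000,fmt="%4d");print(u.min(),v.min());print(open(f"/tmp/{nm}z.txt").read())
```

```text
top plate ((0.6160948872566223, 0.09117397665977478), (0.29026493430137634, 0.2995482385158539), 4.8518781661987305)
 arm n 379 z 0.09925353012050353
 yaw 4.0 slope -42.335467474152395 X 0.5983021298948652 0.7547841642285527 wid 0.1975451884935369 tip [0.5983 0.0922] from far [0.6008 0.0924]
 yaw 4.5 slope -41.19644537560443 X 0.598671247667447 0.7552468963946969 wid 0.19767422997326164 tip [0.5983 0.0918] from far [0.6009 0.092 ]
 yaw 5 slope -39.99433664062782 X 0.5989947743066688 0.7556521135856235 wid 0.19791440090571072 tip [0.5983 0.0913] from far [0.601  0.0916]
 yaw 5.5 slope -38.729037153316675 X 0.5992726851747247 0.7559997849424743 wid 0.19862969140701828 tip [0.5983 0.0907] from far [0.601 0.091]
 lid 311 [234.04414261460101, 191.64176570458403] [0.5983 0.1492] dot [np.float64(234.06796116504853), np.float64(191.81553398058253)] [0.5977 0.1491] z 0.04972287770232642
 lid 215 [263.9646464646465, 197.4124579124579] [0.5815 0.0573] dot [np.float64(263.65765765765764), np.float64(196.9009009009009)] [0.5831 0.0583] z 0.0493787572525779
 knob pts 67 [0.4948 0.1686 0.0886] z ma
[... 6758 characters left out ...]
89  201  195  197  208  197  202  201  199  201  201  194  191
   0   -2  168  172  172  178  176  169  166  187  198  196  194  199  195  190  193  199  199  194  186  184
  -4    1  154  161  164  167  169  167  160  163  187  196  191  192  193  194  191  193  194  192  185   74
   2    2  156  158  161  156  163  155  159  158  182  177  184  189  189  192  182   78   72  185  178   68
  -5    2  151  155  156  152  152  161  152  147   57  181  184  187  186  181   67   70   72   69   65   64
   1    1  144  151  148  145  153  154  148  141   40   50   56   66  181   60   70   63   61   64   58   59
  return _methods._mean(a, axis=axis, dtype=dtype,
  ret = ret.dtype.type(ret / rcount)
```

Run:
```python
import cv2,numpy as np
a=cv2.imread("pics/top0.png")[190:240,350:405];b=cv2.imread("pics/scene0.png")[155:205,222:277]
g=lambda i:cv2.resize(i,(400,364),interpolation=cv2.INTER_NEAREST)
cv2.imwrite("pics/head0.png",np.clip(np.hstack([g(a),g(b)])*1.6,0,255).astype(np.uint8))
```

```text
(no output)
```

View pics/head0.png

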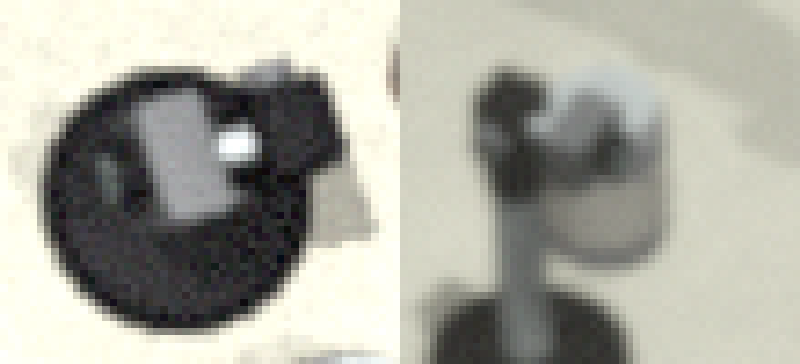

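The head needs care: a grey rectangle at (374,211), a black block at (391,208) and a small grey item at (387,199). I'll draw a metric plan view from the depth points, centred on the foot.

Run:
```python
from h import *
np.set_printoptions(precision=4,suppress=True)
out=[]
for nm in("top","scene"):
    p=np.load(f"/tmp/{nm}0.npz")['p'].astype(int);c=np.load(f"/tmp/{nm}c.npy")
    near=(abs(c[...,0]-.52)<.12)&(abs(c[...,1]+.24)<.12)
    k=(near&(p.max(2)<75)&(c[...,2]<.035)&(c[...,2]>.008)).astype(np.uint8)
    v,u=np.nonzero(k);w=onz(nm,np.c_[u,v],.018)[:,:2].astype(np.float32)
    w=w[np.abs(w-np.median(w,0)).max(1)<.07]
    print(nm,"foot circle",cv2.minEnclosingCircle(w),"ellipse",cv2.fitEllipse(cv2.convexHull(w)))
    im=np.full((400,400,3),(90,60,60),np.uint8);C=np.array([.52,-.255]);S=2500
    q=c[near&(c[...,2]>.15)];col=p[near&(c[...,2]>.15)]
    for (x,y,z),cc in sorted(zip(map(tuple,q),map(tuple,col)),key=lambda t:t[0][2]):
        a=(int(200-(y-C[1])*S),int(200-(x-C[0])*S))
        cv2.rectangle(im,(a[0]-3,a[1]-3),(a[0]+3,a[1]+3),[int(min(255,1.7*t)) for t in cc[::-1]],-1)
    for g in(-.06,-.03,0,.03,.06):
        a=int(200-g*S);cv2.line(im,(0,a),(399,a),(0,200,0) if g else (0,0,255),1);cv2.line(im,(a,0),(a,399),(0,200,0)if g else (0,0,255),1)
    out.append(im)
cv2.imwrite("pics/plan.png",np.hstack(out))
```

```text
top foot circle ((0.5304490923881531, -0.28189337253570557), 0.05660602077841759) ellipse ((0.5302004218101501, -0.2817733883857727), (0.10983886569738388, 0.1121484637260437), 6.095963001251221)
scene foot circle ((0.5403792262077332, -0.27081552147865295), 0.058450162410736084) ellipse ((0.5393896102905273, -0.27138569951057434), (0.10770077258348465, 0.1166224256157875), 142.95587158203125)
```

View pics/plan.png

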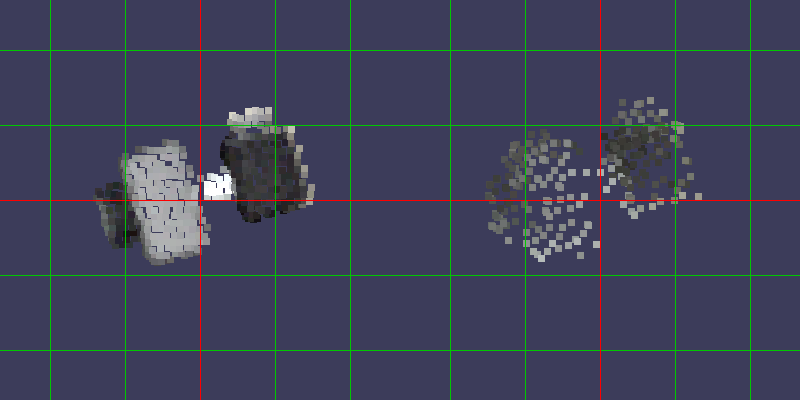

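The plan view settles it. The grey 46 mm body with the lens at its left is the camera, and the black block at plan pixel (265,172), world about (0.531,-0.281), is the head. That matches the foot centre. The light patch at (250,117) is the button on the far (+x) side, so the mast yaw is about 15°.

The top view gives stand origin ≈(0.601,0.091), yaw ≈4.9° and knob ≈(0.5035,0.096). I'll write a move calculator next.

```bash
cat > go.py <<'E'
import sys;from h import *
# go.py x y z yaw_deg(of tool x): shift and turn in the tool's present axes, tool pointing down
np.set_printoptions(precision=4,suppress=True)
x,y,z,a=map(float,sys.argv[1:5]);s=telemetry.observe()
R0=R.from_rotvec(s['ee_rot']);T=R.from_euler('z',a,degrees=True)*R.from_euler('x',180,degrees=True)
print("t",s['t'],"at",s['eef_pos'],"rot",(R0.inv()*T).as_rotvec(),"d",R0.inv().apply(np.array([x,y,z])-s['eef_pos']))
E
python3 go.py .5035 .0961 .20 94.85
python3 - <<'E'
from h import *
# camera body tilt
c=np.load("/tmp/topc.npy");p=np.load("/tmp/top0.npz")['p'].astype(int)
k=(abs(c[...,0]-.52)<.06)&(abs(c[...,1]+.25)<.06)&(c[...,2]>.203)&(c[...,2]<.23)
for lab,m in(("grey",k&(p.max(2)>85)),("black",k&(p.max(2)<75))):
    n,l,s,_=cv2.connectedComponentsWithStats(m.astype(np.uint8));m=l==1+s[1:,4].argmax()
    v,u=np.nonzero(m);w=onz("top",np.c_[u,v],.21)[:,:2].astype(np.float32);print(lab,len(w),cv2.minAreaRect(w),w.mean(0))
E
```

```text
t 0.1 at [ 0.2428 -0.6824  0.2472] rot [-0.0018 -0.0013 -1.3135] d [ 0.5066 -0.6459  0.0485]
grey 142 ((0.5190417766571045, -0.24221068620681763), (0.04243279621005058, 0.02315129153430462), 17.173091888427734) [ 0.51870084 -0.24187572]
black 138 ((0.5310443043708801, -0.2809244990348816), (0.03359805792570114, 0.02892119251191616), 18.979713439941406) [ 0.53069216 -0.2808218 ]
```

```bash
python3 jog.py '0 0 -0.65 0.25 -0.32 0; 0 0 -0.65 0.25 -0.32 0' 2>&1 | head -5; for i in 1; do python3 jog.py '0 0 -0.65 0.253 -0.323 0 0.085;0 0 -0.65 0.253 -0.323 0 0.085;0 0 -0.65 0.253 -0.323 0 0.085;0 0 -0.65 0.253 -0.323 0 0.085;0 0 -0.65 0.253 -0.323 0 0.085;0 0 -0.65 0.253 -0.323 0 0.085;0 0 -0.65 0.253 -0.323 0 0.085;0 0 -0.65 0.253 -0.323 0 0.085;0 0 -0.65 0.253 -0.323 0 0.085;0 0 -0.65 0.253 -0.323 0 0.085' 40; done; python3 go.py .5035 .0961 .18 94.85
```

```text
Traceback (most recent call last):
  File "jog.py", line 5, in <module>
    connect(sys.argv[1:4])
    ~~~~~~~^^^^^^^^^^^^^^^
ValueError: each row has 7 numbers
t: 1.1
eef_pos: [0.3737, -0.2917, 0.2483]
ee_rot: [-2.759, -1.502, -0.0]
contact_force: [0.3, -0.4, -0.1]
gripper_width: 0.0852
grip_force: 0.0
t 1.1 at [ 0.3737 -0.2917  0.2483] rot [-0.0004 -0.0006 -0.6585] d [ 0.3961 -0.1015  0.0685]
```

```bash
python3 jog.py '0 0 -0.66 0.396 -0.101 0.068 0.085;0 0 -0.66 0.396 -0.101 0.068 0.085;0 0 -0.66 0.396 -0.101 0.068 0.085;0 0 -0.66 0.396 -0.101 0.068 0.085;0 0 -0.66 0.396 -0.101 0.068 0.085;0 0 -0.66 0.396 -0.101 0.068 0.085;0 0 -0.66 0.396 -0.101 0.068 0.085;0 0 -0.66 0.396 -0.101 0.068 0.085;0 0 -0.66 0.396 -0.101 0.068 0.085;0 0 -0.66 0.396 -0.101 0.068 0.085'; python3 go.py .5035 .0961 .076 94.85
python3 - <<'E'
from h import *
p,d=camrig.snapshot("scene");a=p[190:310,230:370][:,:,::-1]
p2,d2=camrig.snapshot("top");b=p2[140:250,190:310][:,:,::-1]
g=lambda i:cv2.resize(i,(400,340),interpolation=cv2.INTER_CUBIC)
cv2.imwrite("pics/above.png",np.clip(np.hstack([g(a),g(b)])*1.4,0,255).astype(np.uint8))
E
```

```text
t: 2.1
eef_pos: [0.5068, 0.0939, 0.1798]
ee_rot: [-2.127, -2.312, -0.001]
contact_force: [-0.2, 0.1, 0.5]
gripper_width: 0.0851
grip_force: 0.0
t 2.1 at [0.5068 0.0939 0.1798] rot [ 0.0004 -0.0008 -0.0016] d [ 0.0024 -0.0031  0.1038]
```

View pics/above.png

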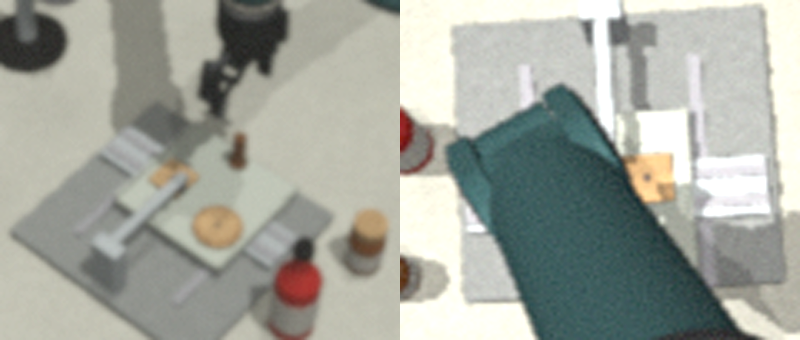

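The scene crop shows the gripper above and beside the knob (238,150). In the top view the forearm hides the tray, so later checks use the scene camera. Descending.

```bash
python3 jog.py '0 0 0 0.002 0 0.05 0.085;0 0 0 0.002 0 0.07 0.085;0 0 0 0.002 0 0.09 0.085;0 0 0 0.002 0 0.104 0.085;0 0 0 0.002 0 0.104 0.085;0 0 0 0.002 0 0.104 0.085'; python3 go.py .504 .098 .076 94.85; python3 jog.py '0 0 0 0 0 0 0.0;0 0 0 0 0 0 0;0 0 0 0 0 0 0;0 0 0 0 0 0 0;0 0 0 0 0 0 0;0 0 0 0 0 0 0;0 0 0 0 0 0 0;0 0 0 0 0 0 0' 40;  python3 go.py .504 .098 .076 94.85
```

```text
t: 2.8
eef_pos: [0.505, 0.0922, 0.0766]
ee_rot: [2.133, 2.305, -0.002]
contact_force: [0.3, 0.2, 0.8]
gripper_width: 0.0848
grip_force: 0.0
t 2.8 at [0.505  0.0922 0.0766] rot [-0.0006  0.0015 -0.0071] d [ 0.0059 -0.0005  0.0006]
t: 3.6
eef_pos: [0.5052, 0.0949, 0.0767]
ee_rot: [2.129, 2.31, 0.0]
contact_force: [-0.9, -0.4, 6.2]
gripper_width: 0.0169
grip_force: 39.1
t 3.6 at [0.5052 0.0949 0.0767] rot [ 0.0005  0.0001 -0.0034] d [ 0.0032 -0.001   0.0007]
```

Gripped. The tool's x axis is stand y and its y axis is stand x, so the round lid needs a shift of about (-0.0585, -0.002).

```bash
cat > look.py <<'E'
import sys;from h import *
np.set_printoptions(precision=4,suppress=True)
t=np.deg2rad(4.85);ex=np.array([np.cos(t),np.sin(t)]);ey=np.array([-ex[1],ex[0]])
tiles=[]
for nm,x0,y0 in(("top",195,130),("scene",230,205)):
    p,d=camrig.snapshot(nm);np.savez(f"/tmp/{nm}_{sys.argv[1]}.npz",p=p,d=d);c=cloud(nm,d)
    tiles.append(cv2.resize(p[y0:y0+120,x0:x0+130,::-1],(400,370),interpolation=cv2.INTER_CUBIC))
    h=cv2.cvtColor(p,cv2.COLOR_RGB2HSV)
    sel=(c[...,0]>.5)&(c[...,0]<.72)&(c[...,1]>-.1)&(c[...,1]<.24)&(abs(c[...,2]-.048)<.012)
    o=((h[...,0]<24)&(h[...,1]>75)&(h[...,2]>90)&sel).astype(np.uint8)
    n,l,s,ce=cv2.connectedComponentsWithStats(o)
    for i in range(1,n):
        if s[i,4]>25:
            cn=max(cv2.findContours((l==i).astype(np.uint8),0,1)[0],key=cv2.contourArea);hu=cv2.convexHull(cn);mm=cv2.moments(hu)
            w=onz(nm,[[mm['m10']/mm['m00'],mm['m01']/mm['m00']]],.048)[0,:2]
            r=cv2.minAreaRect(onz(nm,hu[:,0],.048)[:,:2].astype(np.float32))
            q=w-np.array([.6008,.0907]);print(nm,s[i,4],"world",w,"stand",q@ex,q@ey,"rect",np.array(r[0]),np.array(r[1]))
cv2.imwrite(f"pics/{sys.argv[1]}.png",np.clip(np.hstack(tiles)*1.4,0,255).astype(np.uint8))
s=telemetry.observe();print(s['t'],s['eef_pos'],s['gripper_width'],s['contact_force'])
E
python3 jog.py '0 0 0 -0.01 0 0 0;0 0 0 -0.025 -0.001 0 0;0 0 0 -0.04 -0.002 0 0;0 0 0 -0.052 -0.002 0 0;0 0 0 -0.0585 -0.002 0 0;0 0 0 -0.0585 -0.002 0 0;0 0 0 -0.0585 -0.002 0 0'; python3 look.py round1
```

```text
t: 4.3
eef_pos: [0.5088, 0.0348, 0.0767]
ee_rot: [2.13, 2.307, 0.001]
contact_force: [0.9, -1.0, 5.6]
gripper_width: 0.017
grip_force: 39.3
top 55 world [0.6073 0.1091] stand 0.007993623443805373 0.017756113848057135 rect [0.6083 0.1109] [0.0314 0.0214]
top 30 world [0.6215 0.0787] stand 0.019610152205366483 -0.013744159613957587 rect [0.6201 0.0765] [0.0188 0.0184]
top 74 world [ 0.5962 -0.0127] stand -0.013320632885527851 -0.10268153137672058 rect [ 0.593  -0.0096] [0.031  0.0305]
scene 108 world [0.5895 0.0038] stand -0.018606995489666503 -0.08560871484794931 rect [0.5886 0.0034] [0.0436 0.0407]
scene 118 world [0.6056 0.1022] stand 0.005750311566311924 0.011097160125031402 rect [0.6048 0.1045] [0.0578 0.0384]
4.4 [0.5087 0.035  0.0766] 0.01686287007947997 [ 0.3211 -0.9072  5.4889]
```

View pics/round1.png

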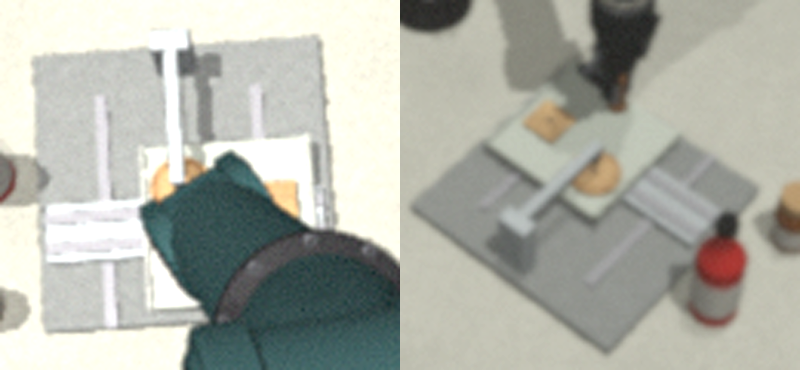

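The round lid sits under the pointer in both views. In the scene crop the pointer arm ends over the lid at (600,160). To refine this I'll measure the tray's edges in stand coordinates, before and after the move, in both cameras.

```bash
cat > tray.py <<'E'
import sys;from h import *
t=np.deg2rad(4.85);ex=np.array([np.cos(t),np.sin(t)]);ey=np.array([-ex[1],ex[0]])
O={"top":np.array([.6008,.0907]),"scene":np.array([.6043,.0947])}
for tag in sys.argv[1:]:
  for nm in O:
    f=np.load(f"/tmp/{nm}{tag}.npz");p=f['p'].astype(int);c=cloud(nm,f['d'])
    v,u=np.nonzero((abs(c[...,2]-.041)<.011)&(p.min(2)>135-35*(nm=="scene"))&(abs(c[...,0]-.59)<.15)&(abs(c[...,1]-.09)<.18))
    w=onz(nm,np.c_[u,v],.040)[:,:2]-O[nm];X=w@ex;Y=w@ey
    def edge(a,b,sgn):   # per 4 mm strip extreme of a, median
        r=[]
        for k in np.arange(-.15,.15,.004):
            m=(b>=k)&(b<k+.004)
            if m.sum()>6: r.append(sgn*np.sort(sgn*a[m])[-1])
        r=np.array(r);return len(r),round(float(np.percentile(r,75 if sgn>0 else 25))*1e3,1),round(float(np.median(r))*1e3,1)
    print(tag,nm,len(u),"left",edge(Y,X,1),"right",edge(Y,X,-1),"far",edge(X,Y,1),"near",edge(X,Y,-1))
E
python3 tray.py 0 _round1
```

```text
0 top 2334 left (42, 129.5, 99.8) right (42, -136.5, -69.5) far (67, 46.9, 43.8) near (67, -113.7, -112.6)
0 scene 1373 left (42, 128.1, 96.6) right (42, -109.8, -72.0) far (48, 44.7, 42.7) near (48, -117.4, -115.7)
_round1 top 1050 left (41, 132.3, 39.4) right (41, -130.9, -128.5) far (58, 47.2, 42.6) near (58, -60.5, -52.4)
_round1 scene 1114 left (42, 133.0, 38.7) right (42, -131.4, -129.1) far (50, 44.6, 42.5) near (50, -116.7, -71.3)
```

The tray's y position measures -44.6 (top) and -45.2 (scene) against a target of -45. In x it's about 1 mm short. I'll nudge it and let it stand.

```bash
python3 jog.py '0 0 0 0 -0.001 0 0;0 0 0 0 -0.001 0 0;0 0 0 0 -0.001 0 0;0 0 0 0 -0.001 0 0;0 0 0 0 -0.001 0 0;0 0 0 0 -0.001 0 0;0 0 0 0 -0.001 0 0;0 0 0 0 -0.001 0 0;0 0 0 0 -0.001 0 0;0 0 0 0 -0.001 0 0';python3 jog.py '0 0 0 0 0 0 0;0 0 0 0 0 0 0;0 0 0 0 0 0 0;0 0 0 0 0 0 0;0 0 0 0 0 0 0;0 0 0 0 0 0 0';python3 look.py round2; python3 tray.py _round2
```

```text
t: 5.4
eef_pos: [0.5076, 0.0353, 0.0766]
ee_rot: [2.13, 2.308, 0.001]
contact_force: [0.3, -1.2, 6.0]
gripper_width: 0.0166
grip_force: 39.4
t: 6.0
eef_pos: [0.5076, 0.0353, 0.0767]
ee_rot: [2.13, 2.308, 0.001]
contact_force: [0.3, -0.6, 5.3]
gripper_width: 0.0167
grip_force: 39.4
top 60 world [0.6061 0.1092] stand 0.006804135447076752 0.018016120816916732 rect [0.6064 0.1091] [0.0245 0.0304]
top 27 world [0.6207 0.0795] stand 0.0188324537023491 -0.012853828509823285 rect [0.62  0.078] [0.0188 0.0153]
top 72 world [ 0.5951 -0.0123] stand -0.014393278392599376 -0.10210475214589468 rect [ 0.5922 -0.0097] [0.033  0.0273]
scene 108 world [0.5873 0.0034] stand -0.02080618966374501 -0.08582111848363427 rect [0.5879 0.0033] [0.0436 0.0408]
scene 118 world [0.6049 0.1024] stand 0.005092850520085883 0.01126104809290536 rect [0.6041 0.1047] [0.039  0.0556]
6.1 [0.5076 0.0353 0.0767] 0.016733231677196 [ 1.2765 -0.3839  6.0376]
_round2 top 1052 left (41, 132.1, 40.2) right (41, -129.9, -127.8) far (59, 45.1, 40.6) near (59, -63.4, -57.6)
_round2 scene 1116 left (42, 124.2, 38.8) right (42, -131.4, -129.6) far (52, 43.4, 41.4) near (52, -117.7, -72.6)
```

Run:
```python
from h import *
t=np.load("/tmp/top_round2.npz")['p'][165:215,230:285,::-1];s=np.load("/tmp/scene_round2.npz")['p'][235:275,265:309,::-1]
g=lambda i:cv2.resize(i,(400,364),interpolation=cv2.INTER_CUBIC)
cv2.imwrite("pics/r2z.png",np.clip(np.hstack([g(t),g(s)])*1.4,0,255).astype(np.uint8))
```

```text
(no output)
```

View pics/r2z.png

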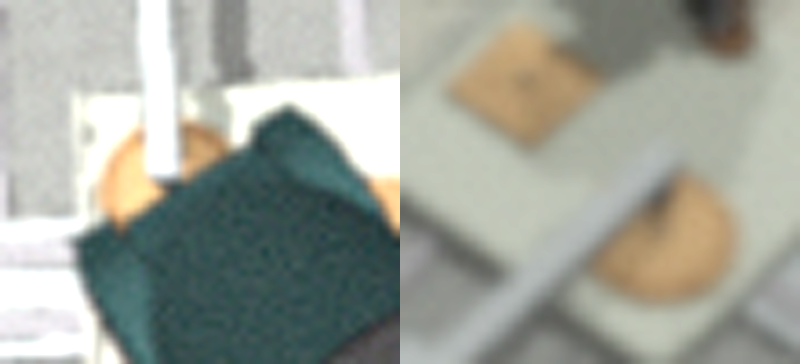

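Run:
```python
from h import *
def proj(n,X):
    c=camrig.camera_params(n);q=R.from_rotvec(c['orientation']).inv().apply(np.atleast_2d(X)-c['eye'])
    q=q*[1,-1,-1];return cv2.projectPoints(q,np.zeros(3),np.zeros(3),c['intrinsics'],np.array([c['k1'],0,0,0.]))[0][:,0]
p=np.load("/tmp/scene_round2.npz")['p'];g=cv2.cvtColor(p,cv2.COLOR_RGB2GRAY)
print("scene 286..,252..");print(g[251:272,286:306])
O=np.array([.6043,.0947])
print("tip",proj("scene",[*O,.056]),"top of cone",proj("scene",[*O,.086]),"lid centre if right",proj("scene",[*O,.048]))
p=np.load("/tmp/top_round2.npz")['p'];g=cv2.cvtColor(p,cv2.COLOR_RGB2GRAY)
print("top 246..,180..");print(g[180:196,244:262])
O=np.array([.6008,.0907]);print("tip",proj("top",[*O,.056]),"lid",proj("top",[*O,.048]),"cone top",proj("top",[*O,.086]))
p=np.load("/tmp/top0.npz")['p'];g=cv2.cvtColor(p,cv2.COLOR_RGB2GRAY);print("start top 246,180");print(g[180:196,244:262])
# scene round lid: fit circle(ellipse) to visible rim on z=.048
p=np.load("/tmp/scene_round2.npz")['p'];h=cv2.cvtColor(p,cv2.COLOR_RGB2HSV)
m=((h[...,0]<24)&(h[...,1]>75)&(h[...,2]>90)).astype(np.uint8);m[:250]=0;m[275:]=0;m[:,:280]=0;m[:,310:]=0
cn=max(cv2.findContours(m,0,1)[0],key=cv2.contourArea)[:,0];w=onz("scene",cn,.048)[:,:2]
from scipy.optimize import least_squares
q=least_squares(lambda s:np.linalg.norm(w-s,axis=1)-.032,[.605,.095],loss='soft_l1',f_scale=.001).x;print("lid centre scene fit",q)
```

```text
scene 286..,252..
[[126 125 127 126 126 127 131 129 128 126 124 126 125 127 126 127 128 135
  139 140]
 [127 126 126 127 129 130 132 130 127 120 120 124 126 125 126 128 132 137
  139 139]
 [127 127 127 128 129 130 130 126 116 108 111 120 123 124 125 128 134 138
  140 140]
 [128 127 128 130 131 131 125 113 100  99 107 114 118 123 126 129 134 137
  140 139]
 [131 129 130 132 131 125 113  92  86  95 107 112 114 121 126 132 137 139
  140 140]
 [132 133 132 130 124 112  91  73  79  97 114 116 116 119 126 133 138 141
  140 140]
 [134 134 131 125 113  97  79  70  85 106 116 120 119 119 123 131 138 140
  139 140]
 [134 132 125 114 100  89  80  79  95 111 120 123 123 118 116 125 132 139
  140 141]
 [132 125 114 102  96  93  87  90 102 115 122 122 125 122 117 121 130 137
  139 140]
 [124 112  99  96  97  99  97  97 108 117 124 123 123 120 117 119 128 136
  140 139]
 [112  99  95 100 105 105 103 107 114 120 123 123 124 119 116 117 128 135
  139 137]
 [ 96  92  99 105 107 108 111 114 119 122 124 123 121 116 113 117 127 134
  136 132]
 [ 90  94 102 106 105 111 113 120 120 122 121 120 117 113 112 
[... 2717 characters left out ...]
3 174 173 173 173 168 136 147 157 129 121 121 118 126]
 [148 162 175 173 171 173 168 162 166 158 131 151 167 141 121 119 118 127]
 [127 153 173 173 172 172 151 127 107  99 104 144 162 136 119 113 120 132]
 [114 135 164 175 173 174 162 127  87  69  98 137 137 116 104 104 112 132]
 [112 128 161 174 173 173 173 164 137 123 142 141 120  94  84  93 100 127]
 [105 121 162 174 175 171 175 172 165 168 170 163 126 106 103 102 110 130]
 [101 120 162 174 173 174 173 172 173 172 174 172 151 137 134 132 131 141]
 [106 126 165 175 173 173 173 172 173 174 175 170 151 140 142 141 140 142]
 [114 152 171 175 175 173 174 173 170 170 172 172 150 140 141 137 139 138]]
lid centre scene fit [0.60770102 0.090244  ]
```

Both cameras put the tip where predicted: top (253,190.5), scene (293,259). The square lid in the scene view is within 1 mm of where it should be with the round lid centred. The tray has stood for about 1.5 s, so next is the square lid, with a stand-frame shift of (+24,+90) mm.

```bash
python3 jog.py '0 0 0 0.01 0.003 0 0;0 0 0 0.025 0.007 0 0;0 0 0 0.04 0.011 0 0;0 0 0 0.055 0.015 0 0;0 0 0 0.07 0.019 0 0;0 0 0 0.082 0.022 0 0;0 0 0 0.09 0.024 0 0;0 0 0 0.09 0.024 0 0;0 0 0 0.09 0.024 0 0;0 0 0 0.09 0.024 0 0';python3 look.py sq1; python3 tray.py _sq1
```

```text
t: 7.1
eef_pos: [0.5242, 0.1278, 0.0767]
ee_rot: [2.129, 2.309, 0.002]
contact_force: [-0.1, 0.4, 6.6]
gripper_width: 0.0171
grip_force: 39.4
top 117 world [0.6083 0.0903] stand 0.00747270920642351 -0.0009954511935353193 rect [0.607 0.093] [0.0375 0.0459]
scene 83 world [0.6049 0.1012] stand 0.004923245708532488 0.010082330810076291 rect [0.6037 0.1003] [0.0428 0.0303]
scene 188 world [0.6209 0.1878] stand 0.02826945145360842 0.09506224163450831 rect [0.6205 0.1878] [0.0546 0.0562]
7.2 [0.5242 0.1277 0.0767] 0.017162959726695088 [0.9035 0.6881 5.9339]
_sq1 top 786 left (28, 129.2, 32.7) right (28, -137.8, -119.8) far (51, 70.0, 67.7) near (51, -34.2, -19.0)
_sq1 scene 1152 left (42, 131.5, 128.3) right (42, -121.7, -39.4) far (45, 67.9, 66.7) near (45, -93.2, -58.3)
```

View pics/sq1.png

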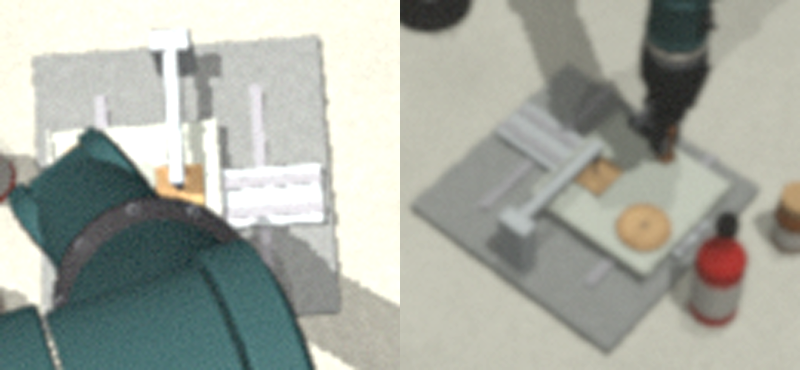

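The square lid is under the pointer. The scene crop shows the round lid at stand (24.2,91.4) against an ideal (24,90). I'll wait briefly, then release and lift.

```bash
python3 jog.py '0 0 0 0 0 0 0;0 0 0 0 0 0 0;0 0 0 0 0 0 0;0 0 0 0 0 0 0;0 0 0 0 0 0 0;0 0 0 0 0 0 0.05;0 0 0 0 0 0 0.05;0 0 0 0 0 0 0.05;0 0 0 0 0 0 0.05' ; python3 jog.py '0 0 0 0 0 -0.03 0.05;0 0 0 0 0 -0.06 0.05;0 0 0 0 0 -0.1 0.05;0 0 0 0 0 -0.14 0.05;0 0 0 0 0 -0.18 0.05;0 0 0 0 0 -0.2 0.05;0 0 0 0 0 -0.2 0.05';python3 go.py .5306 -.2815 .28 107
```

```text
t: 8.1
eef_pos: [0.5231, 0.1274, 0.076]
ee_rot: [-2.13, -2.309, 0.001]
contact_force: [-0.6, 0.4, 0.4]
gripper_width: 0.0498
grip_force: 0.0
t: 8.8
eef_pos: [0.5253, 0.1286, 0.2796]
ee_rot: [2.127, 2.306, 0.009]
contact_force: [-0.9, 0.5, -0.8]
gripper_width: 0.0503
grip_force: 0.0
t 8.8 at [0.5253 0.1286 0.2796] rot [ 0.0069 -0.0002 -0.2159] d [-0.4092 -0.0278 -0.001 ]
```

```bash
python3 jog.py '0 0 -0.1 -0.05 0 0 0.07;0 0 -0.21 -0.1 0 0 0.07;0 0 -0.21 -0.15 -0.01 0 0.07;0 0 -0.21 -0.2 -0.02 0 0.07;0 0 -0.21 -0.25 -0.02 0 0.07;0 0 -0.21 -0.28 -0.02 0 0.07;0 0 -0.21 -0.28 -0.02 0 0.07;0 0 -0.21 -0.28 -0.02 0 0.07';python3 look.py sq2; python3 tray.py _sq2;python3 go.py .5306 -.2815 .28 107
```

```text
t: 9.6
eef_pos: [0.5251, -0.1534, 0.2748]
ee_rot: [-1.877, -2.516, 0.001]
contact_force: [0.1, 0.5, -0.2]
gripper_width: 0.0699
grip_force: 0.0
top 306 world [0.6179 0.1823] stand 0.024811740159106654 0.08977704310198471 rect [0.6173 0.1823] [0.0598 0.0584]
top 175 world [0.6022 0.091 ] stand 0.0014287908316430345 0.00022449670244285508 rect [0.6024 0.0913] [0.0465 0.0429]
scene 84 world [0.6049 0.1012] stand 0.004923245708532488 0.010082330810076291 rect [0.6037 0.1003] [0.0428 0.0303]
scene 183 world [0.6213 0.1878] stand 0.028650556789953097 0.09501708811504647 rect [0.6205 0.1878] [0.0546 0.0558]
9.7 [ 0.5257 -0.1511  0.2754] 0.07005643502826653 [-1.1127 -0.4728  0.1963]
_sq2 top 2475 left (42, 132.2, 131.1) right (42, -135.2, -39.3) far (69, 69.7, 68.1) near (69, -91.8, -90.7)
_sq2 scene 1390 left (42, 132.2, 128.3) right (42, -122.6, -40.2) far (48, 67.6, 66.0) near (48, -94.8, -92.9)
t 9.7 at [ 0.5257 -0.1511  0.2754] rot [-0.0012 -0.0017 -0.0033] d [-0.1263 -0.033  -0.0048]
```

View pics/sq2.png

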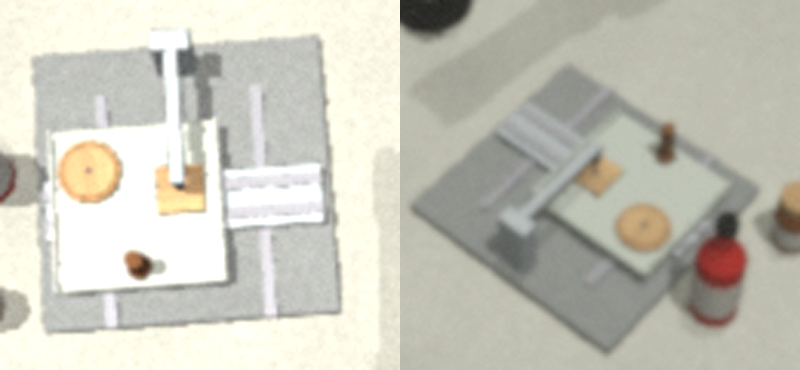

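With a clear view, the square lid's centre is within about 1 mm of the pointer tip: the round lid measures (24.8,89.8) against an ideal (24,90), and the dot sits at the pointer. On to the mast head.

```bash
python3 go.py .5334 -.2796 .275 107; python3 jog.py '0 0 0 -0.04 -0.01 0 0.075;0 0 0 -0.08 -0.02 0 0.075;0 0 0 -0.11 -0.028 0 0.075;0 0 0 -0.125 -0.03 0 0.075;0 0 0 -0.125 -0.03 0 0.075;0 0 0 -0.125 -0.03 0 0.075;0 0 0 -0.125 -0.03 0 0.075'; python3 go.py .5334 -.2796 .186 107
```

```text
t 9.7 at [ 0.5257 -0.1511  0.2754] rot [-0.0012 -0.0017 -0.0033] d [-0.1253 -0.0298  0.0002]
t: 10.4
eef_pos: [0.5338, -0.2779, 0.2763]
ee_rot: [-1.87, -2.523, -0.002]
contact_force: [-0.1, 0.7, 0.6]
gripper_width: 0.0752
grip_force: 0.0
t 10.4 at [ 0.5338 -0.2779  0.2763] rot [ 0.0003 -0.0015 -0.0014] d [-0.0016 -0.0009  0.0903]
```

```bash
python3 jog.py '0 0 0 -0.001 -0.001 0.03 0.075;0 0 0 -0.001 -0.001 0.05 0.075;0 0 0 -0.001 -0.001 0.07 0.075;0 0 0 -0.001 -0.001 0.082 0.075;0 0 0 -0.001 -0.001 0.09 0.075;0 0 0 -0.001 -0.001 0.09 0.075;0 0 0 -0.001 -0.001 0.09 0.075'; python3 go.py .5334 -.2796 .186 107
python3 - <<'E'
from h import *
p,d=camrig.snapshot("scene");p2,d2=camrig.snapshot("top")
g=lambda i:cv2.resize(i,(400,364),interpolation=cv2.INTER_CUBIC)
cv2.imwrite("pics/mast1.png",np.clip(np.hstack([g(p[130:221,190:290,::-1]),g(p2[160:251,340:440,::-1])])*1.6,0,255).astype(np.uint8))
E
```

```text
t: 11.1
eef_pos: [0.5332, -0.2822, 0.1869]
ee_rot: [1.875, 2.52, 0.001]
contact_force: [0.7, -0.6, 1.1]
gripper_width: 0.0751
grip_force: 0.0
t 11.1 at [ 0.5332 -0.2822  0.1869] rot [ 0.0009  0.0006 -0.0051] d [0.0024 0.0009 0.0009]
```

View pics/mast1.png

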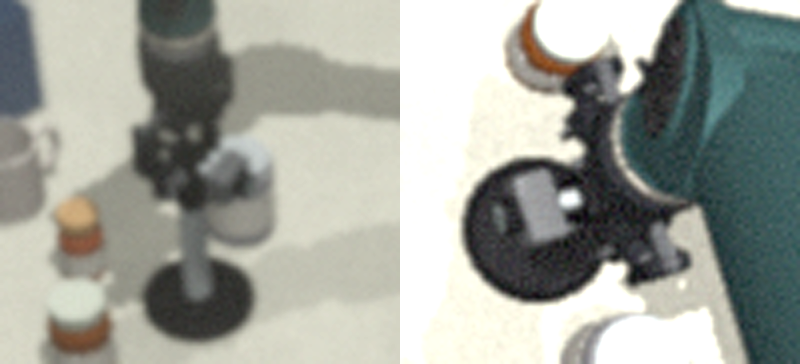

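The fingers straddle the head without contact. In the top crop the camera body is free at (540,205). Closing.

```bash
python3 jog.py '0 0 0 0 0 0 0.02;0 0 0 0 0 0 0.02;0 0 0 0 0 0 0.02;0 0 0 0 0 0 0.02;0 0 0 0 0 0 0.02;0 0 0 0 0 0 0.02;0 0 0 0 0 0 0.02;0 0 0 0 0 0 0.02' 40; python3 go.py .5334 -.2796 .186 107
```

```text
t: 12.0
eef_pos: [0.5331, -0.2828, 0.1877]
ee_rot: [1.876, 2.518, 0.0]
contact_force: [-1.8, -0.3, 6.7]
gripper_width: 0.0363
grip_force: 42.7
t 12.0 at [ 0.5331 -0.2828  0.1877] rot [ 0.001   0.0012 -0.0067] d [0.003  0.0012 0.0017]
```

The opening is 36 mm, so the button is fully in. Lifting gently at first.

```bash
python3 jog.py '0 0 0 0 0 -0.005 0.02;0 0 0 0 0 -0.01 0.02;0 0 0 0 0 -0.015 0.02;0 0 0 0 0 -0.02 0.02;0 0 0 0 0 -0.02 0.02' 50;python3 jog.py '0 0 0 0 0 -0.01 0.02;0 0 0 0 0 -0.02 0.02;0 0 0 0 0 -0.03 0.02;0 0 0 0 0 -0.04 0.02;0 0 0 0 0 -0.05 0.02;0 0 0 0 0 -0.055 0.02;0 0 0 0 0 -0.055 0.02;0 0 0 0 0 -0.055 0.02'
```

```text
t: 12.5
eef_pos: [0.533, -0.2828, 0.2071]
ee_rot: [1.876, 2.519, 0.0]
contact_force: [0.7, -0.8, -2.3]
gripper_width: 0.0362
grip_force: 51.1
t: 13.3
eef_pos: [0.533, -0.2827, 0.2616]
ee_rot: [1.875, 2.519, 0.0]
contact_force: [2.7, -3.5, -2.2]
gripper_width: 0.0358
grip_force: 51.8
```

```bash
python3 jog.py '0 0 0 0 0 -0.01 0.02;0 0 0 0 0 -0.02 0.02;0 0 0 0 0 -0.03 0.02;0 0 0 0 0 -0.038 0.02;0 0 0 0 0 -0.042 0.02;0 0 0 0 0 -0.044 0.02;0 0 0 0 0 -0.044 0.02';python3 jog.py '0 0 0 0 0 -0.001 0.02;0 0 0 0 0 -0.002 0.02;0 0 0 0 0 -0.003 0.02;0 0 0 0 0 -0.003 0.02;0 0 0 0 0 -0.003 0.02'
```

```text
t: 14.0
eef_pos: [0.533, -0.2827, 0.3057]
ee_rot: [1.875, 2.519, 0.0]
contact_force: [4.1, -3.6, -1.3]
gripper_width: 0.0361
grip_force: 52.0
t: 14.5
eef_pos: [0.533, -0.2827, 0.3078]
ee_rot: [1.875, 2.519, 0.0]
contact_force: [6.0, -4.4, -4.2]
gripper_width: 0.0361
grip_force: 52.1
```

```bash
python3 jog.py '0 0 0 0 0 -0.001 0.02;0 0 0 0 0 -0.002 0.02;0 0 0 0 0 -0.002 0.02;0 0 0 0 0 -0.002 0.02;0 0 0 0 0 -0.002 0.02'
python3 - <<'E'
from h import *
p,d=camrig.snapshot("scene");p2,d2=camrig.snapshot("top");c=cloud("top",d2)
k=(abs(c[...,0]-.52)<.03)&(abs(c[...,1]+.242)<.03)&(c[...,2]>.15)&(p2.max(2)>85)
print("camera top z median",np.median(c[k][:,2]),k.sum())
g=lambda i:cv2.resize(i,(400,364),interpolation=cv2.INTER_CUBIC)
cv2.imwrite("pics/mast2.png",np.clip(np.hstack([g(p[90:221,160:304,::-1]),g(p2[160:251,340:440,::-1])])*1.6,0,255).astype(np.uint8))
E
```

```text
t: 15.0
eef_pos: [0.533, -0.2827, 0.3079]
ee_rot: [1.876, 2.52, 0.001]
contact_force: [7.5, -6.0, -12.9]
gripper_width: 0.0357
grip_force: 52.5
camera top z median 0.33097816082743037 336
```

View pics/mast2.png

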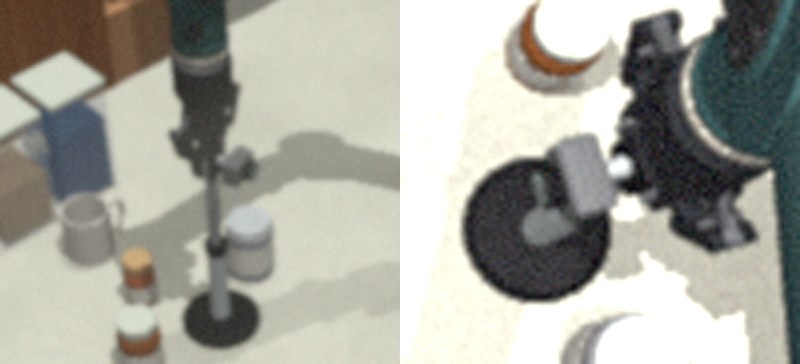

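The head is at the top stop. The camera top measures z = 0.331, about 0.12 above the start, and the TCP no longer rises while the force builds to 13 N. The button is held in at 36 mm opening. Handing in.

```bash
python3 -c "
from bench import arm, camrig, job, telemetry
print(job.sign_off())"
```

```text
the job is handed in; nothing more can be done
None
```

I handed the job in at about 15 s: both lids were pulled under the pointer in turn to within about 1–2 mm, the tray was left at the square lid, and the mast head is held at its top stop with the button pressed; I touched none of the bystanders.

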